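# Dock the descaler jug and open its push-and-turn safety cap

### The arm

A 6-joint arm with a two-finger parallel gripper is mounted at the origin on a cart in front of the work surface, level with it; the furniture and walls round the work are solid. World frame = base frame: x ahead of the robot, y to its left, z up, the work surface at z = 0. Lengths are in mm, angles in rad, forces in N, time in s.
With the tool pointing down it reaches from about 250 to 725 mm from the base axis. Payload 4 kg.
Tool frame: the origin (TCP) lies at the very end of the fingers, on their centre line; the grasp point (between the pads) lies 19 mm behind it; z points along the fingers, y is the line along which they close (so a half turn about z gives the same grasp; the last joint's range is limited). The gripper opens to 85 mm and grips with 20 to 120 N. Pads are 22 mm wide; open, the fingers measure 114 mm over their backs; the gripper's body (76 mm by 85 mm) begins 54 mm behind the grasp point. The pads swing forward as they close: fully open they stand 13 mm farther back than shut.
Start: joints at [1.162, 0.241, 0.005, 1.335, 0, 1.571], TCP at [198.752, 458.799, 231.306] pointing down, gripper open.
Joint ranges: [-2.72, 2.72], [-1.05, 1.87], [-1.09, 1.28], [-1.99, 2.15], [-1.42, 1.44], [-3.14, 3.14]. Speed limits (rad/s): [2.79, 2.79, 3.14, 3.14, 3.14, 3.14].

### API

Orientations are given as a rotation vector (axis times angle).
In Python, from station import arm, cams gives the robot as it stands (arm), with the cameras (cams).
- The arm moves only by the tool shift_gripper, called after "Call:" as name([rows], argument=value, ...), one row to a line, values as JSON. Schema: {"type":"object","properties":{"segments":{"type":"array","items":{"type":"object","properties":{"aperture":{"type":"number"},"sx":{"type":"number"},"sy":{"type":"number"},"sz":{"type":"number"},"drx":{"type":"number"},"dry":{"type":"number"},"drz":{"type":"number"}},"additionalProperties":false,"required":["aperture"]},"minItems":1,"maxItems":5},"only":{"type":"string"},"quiet":{"type":"boolean"},"lines":{"type":"string"}},"required":["segments"],"additionalProperties":false}. segments is a list of rows, 1 to 5 of them, each an object with the fields aperture (the finger opening in mm), sx, sy, sz (the shift in a scale on which 1.0 is 750 mm), drx, dry, drz (a rotation vector in parts of the range, where 1.0 means pi rad); a field left out counts as zero (the opening has to be given); each row is the pose to reach, as a shift and turn from the pose commanded when the call began, along the tool's axes at that moment; what a row does not reach only later rows make up. A row lasts 1/10 s, in which the tool goes at most 50 mm and 0.15 rad, less where a joint would pass 70% of its speed; a pose out of reach is approached as far as the arm can. The fingers move at their own pace and stop on an object; the grip force is fixed at half the most. Time passes only in rows, so rows that do not move let the fingers close. The tool returns the time, the measured TCP pose, the force, the opening and the grip force at its end. only (a regular expression) keeps the lines of the reply that match it, lines (a string "A,B") keeps lines A to B, and quiet returns only ok. No shift or turn number may pass 1 either way. Input that does not fit is refused with a message, and nothing moves.
- arm.get_state(): the state, without advancing time (a new reading comes with each control period).
- cams.grab_frame(name): name is "side" or "top" or "wrist"; returns the picture (420x560x3 uint8, blue, green, red); there is no depth.
- cams.calibration(name): a dict with "camera_matrix" (3x3 intrinsics, pixels), "cam_to_world" (4x4, takes a point from camera to world coordinates). Camera axes: x right, y down, z forward; pixel columns grow to the right and rows downward; lengths in mm; the calibration is good to about 2 mm. A picture is of the moment at which its call begins: read the wrist's pose just before it. calibration takes no time and is no camera call; for the wrist camera it gives the pose at the moment of the call.
- arm.finish_job(): hands the job in; it is judged then, once.
The state is a dict: "time": time; "qpos": joint angles; "qvel": joint speeds; "tau": joint torques, N m; "ee_pos": TCP position; "eef_rot": TCP orientation; "force": force on the tool from outside, world axes, zero at the start; "torque": the same for the moment, N m; "opening": finger opening in mm; "grip_force": force on a finger pad.
Only numpy, scipy, OpenCV 4.12 (cv2) and the standard library are available. Lean on these libraries where they do the work, as an engineer would, in place of code of your own. Each camera call takes 0.05 s, during which the arm holds its last target. There are 200 camera calls.

### The job

Slide the white cleaner jug along the worktop, without lifting or tipping it, neck end first into the steel bay of the dosing dock, until it stands fully home against the back stop. Then open its child-proof blue cap: press it down, turn it anticlockwise until it comes free, and lift it straight up, leaving the jug home and upright in the bay. Finish while still holding the cap level in the gripper, about 5 cm above the open mouth of the jug, and leave the tin, the soap bottle and the spice jar alone.

Things in the scene. Friction and masses are not known exactly. Their poses are not given: they have to be found in the camera images.
- jug: White flat plastic jug, loose, 0.3 to 0.65 kg: body 130 mm long (its x) by 54 mm wide (its y), corners rounded 13 mm, straight sides to 92 mm, top rising gently to 105 mm at the neck. Origin: centre of its underside. Its round neck (28 mm across) stands off-centre, 35 mm towards +x, the end that goes first into the bay; the other end, with ribbed sides, is the handle end.
- jug_grip (a point): Middle of the jug's handle end, 40 mm behind the origin (towards -x), 75 mm above the underside: a good place to grip it from above across its 54 mm width and slide it; the jug's top is 96 to 100 mm high there. The cap sits a little loose, so the jug wobbles if dragged by it.
- jug_mouth (a point): Centre of the jug's open mouth, on the neck's axis, 35 mm towards +x from the jug's origin and 132 mm above its underside. The rim of the lifted cap clears the mouth 16 mm above its closed height.
- cap: Round blue ribbed safety cap on the neck, 48 mm across, 30 mm high, about 50 g, a separate part. Origin: centre of its lower rim, 116 mm above the worktop when closed (top at 146 mm); 9 mm free below it. Closed, its x axis lies along the jug's x axis (play up to 0.1 rad), its inner lugs held in notches by a sprung seal: 3 N at rest plus 1.2 N per mm pressed.
- cap_grip (a point): Where to grip the cap, across any diameter: on its axis, 18 mm above its lower rim. To open: press down more than 4 mm (8 N; stops hard at 7 mm, 11.4 N), keep pressed, turn anticlockwise seen from above 0.75 to 1.5 rad from closed (middle 1.1), then lift straight off. Unpressed it cannot turn; pulling only lifts the jug.
- dock: Dosing dock fixed to the worktop: light grey pump housing (50 mm deep, 116 wide, 86 high) and in front of it a bay between two upright steel cheeks 45 mm high. Origin: on the worktop, where the centre of the jug's underside lies when home. Its x axis points into the bay: the jug goes in along +x, neck end first, until its end meets the housing at x = +65 mm.
- bay_mouth (a point): Middle of the bay's open end, on the worktop, 52 mm in front of the dock's origin: flared lips from here, straight cheeks 22 mm further in, 57.6 mm clear between them. A parked suction lance, 137 mm high, stands on the left of the housing, 95 mm beyond the dock's origin and 70 mm to its left.
- tin: Bystander: food tin, 75 mm across, 58 mm high, loose; origin at the centre of its underside.
- soap: Bystander: pump soap bottle with an orange pump, 60 x 77 mm, 173 mm high, loose; origin at the centre of its underside.
- spice: Bystander: spice jar with a green label and red lid, 45 mm across, 106 mm high, loose; origin at the centre of its underside.

How it is judged:
By the outcome, as a careful person would: the job done as asked, in the order asked, and still so for the second after the job is handed in, while the arm keeps its last pose, push and grip.
It also fails if it takes over 58 s, if anything falls off the work surface, if the arm or the gripper's body presses on something with over 40 N, if the wrist force passes 120 N, or if a joint passes its speed limit or range.

## Working session

There is one attempt and no reset: what is moved stays moved. The work goes in short steps, Python scripts to look and compute and a tool call to move; the robot and the scene stay as the last step left them, time stands still between calls to the robot, and variables do not carry over. Pictures are saved under pics/ and viewed, at most 10 in all, crops included, and the job is handed in when it is done.

```bash
ls; mkdir -p pics
```

Run:
```python
from station import arm, cams
import cv2,numpy as np
for n in("top","side"):
    f=cams.grab_frame(n);cv2.imwrite(f"pics/{n}0.png",f)
    c=cams.calibration(n);print(n,np.round(c["camera_matrix"],1).tolist(),np.round(c["cam_to_world"],3).tolist())
s=arm.get_state();print(s)
```

```text
pics
station.py
top [[506.3, 0.0, 280.4], [0.0, 506.3, 205.3], [0.0, 0.0, 1.0]] [[-0.008, -0.996, 0.093, 406.11], [-1.0, 0.01, 0.018, 13.283], [-0.019, -0.093, -0.995, 1462.713], [0.0, 0.0, 0.0, 1.0]]
side [[420.4, 0.0, 279.5], [0.0, 420.4, 210.3], [0.0, 0.0, 1.0]] [[0.825, -0.312, 0.471, 47.472], [-0.564, -0.484, 0.669, -690.046], [0.019, -0.818, -0.576, 718.34], [0.0, 0.0, 0.0, 1.0]]
{'time': 0.1, 'qpos': array([ 1.16203005e+00,  2.41355444e-01,  3.88475195e-03,  1.33520631e+00,
       -2.31625508e-05,  1.57083732e+00]), 'qvel': array([-0.00034994, -0.00158844,  0.00378294, -0.00053911, -0.00099101,
       -0.00020073]), 'tau': array([-1.74292149e-03, -3.73138690e+01,  2.53009844e+01,  1.08652280e-02,
       -7.09063988e-05,  5.42869344e-06]), 'ee_pos': array([198.5242862 , 458.29310005, 230.50293547]), 'eef_rot': array([-6.37617500e-01, -3.07583882e+00,  2.89972795e-03]), 'force': array([0.19578365, 0.71070534, 0.4575708 ]), 'torque': array([-0.06692858, -0.02922113, -0.05206394]), 'grip_force': 0.0, 'opening': 85.56255260856503}
```

View pics/top0.png

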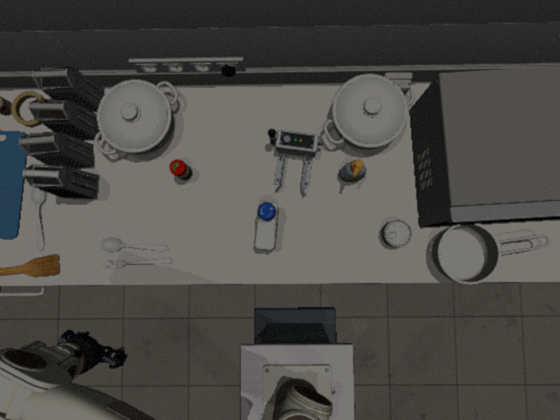

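View pics/side0.png

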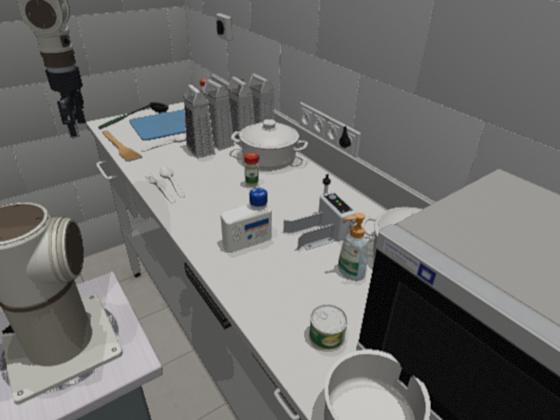

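The top view shows the jug at about (266,230) with its blue cap at (267,211). The dock housing is at (297,142), with its cheeks running down to y≈192. The soap is at (353,170), the tin at (397,233) and the spice at (180,170). Next I'll measure from an enlarged crop.

Create h.py:
```python
from station import arm, cams
import cv2,numpy as np
from scipy.spatial.transform import Rotation as R
def ray(c,px):
    px=np.atleast_2d(px).astype(float);K=c["camera_matrix"];T=np.array(c["cam_to_world"])
    d=np.c_[px,np.ones(len(px))]@np.linalg.inv(K).T@T[:3,:3].T
    return T[:3,3],d
def plane(c,px,z):
    o,d=ray(c,px);return o+d*((z-o[2])/d[:,2:3])
def proj(c,p):
    T=np.array(c["cam_to_world"]);q=(np.atleast_2d(p)-T[:3,3])@T[:3,:3];q=q@np.array(c["camera_matrix"]).T
    return q[:,:2]/q[:,2:]
def tri(c1,p1,c2,p2):
    o1,d1=ray(c1,p1);o2,d2=ray(c2,p2);d1=d1[0];d2=d2[0]
    a=np.linalg.lstsq(np.c_[d1,-d2],o2-o1,rcond=None)[0]
    A=o1+d1*a[0];B=o2+d2*a[1];return (A+B)/2,np.linalg.norm(A-B)
def blob(m,box=None):
    if box: k=np.zeros_like(m);x0,y0,x1,y1=box;k[y0:y1,x0:x1]=m[y0:y1,x0:x1];m=k
    cs=cv2.findContours(m,cv2.RETR_EXTERNAL,cv2.CHAIN_APPROX_NONE)[0]
    return max(cs,key=cv2.contourArea)
def blue(f): return cv2.inRange(cv2.cvtColor(f,cv2.COLOR_BGR2HSV),(108,150,60),(130,255,255))
def cen(c): m=cv2.moments(c);return np.array([m['m10'],m['m01']])/m['m00']
def intool(v): # world vector in tool axes
    return R.from_rotvec(arm.get_state()['eef_rot']).inv().apply(v)
```

Run:
```python
from h import *
t=cv2.imread('pics/top0.png');s=cv2.imread('pics/side0.png')
ct=cams.calibration('top');cs=cams.calibration('side')
a=cen(blob(blue(t),(240,190,290,230)));b=cen(blob(blue(s),(240,180,280,215)))
print(a,b,tri(ct,a,cs,b),plane(ct,a,146))
cv2.imwrite('pics/crop0.png',cv2.resize(t[115:265,220:330],None,fx=4,fy=4,interpolation=cv2.INTER_CUBIC))
```

```text
[266.14556417 210.77088717] [258.21596244 197.26134585] (array([517.89579749,  75.07478411, 126.51210098]), np.float64(0.9068252069844349)) [[515.87617759  74.39399874 146.        ]]
```

View pics/crop0.png

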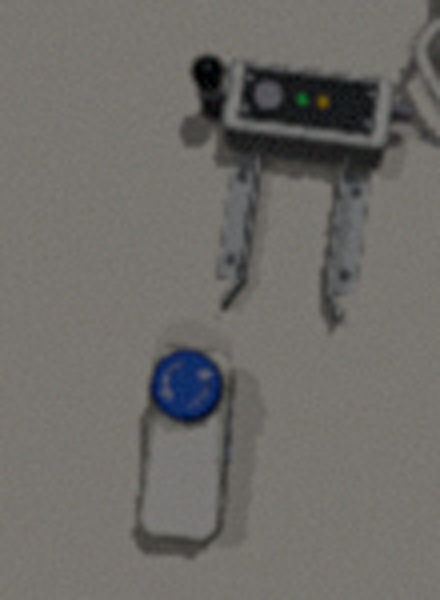

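The crop shows the dock's x axis tilted slightly right of image-up. The housing's front edge runs from (228,125) to (385,142), and the jug axis runs from the cap at (187,385) to the tail at (178,540). I'll move over the scene for a closer look with the wrist camera.

Run:
```python
from h import *
s=arm.get_state();c=cams.calibration('wrist');Rt=R.from_rotvec(s['eef_rot'])
T=np.array(c['cam_to_world']);print(np.round(Rt.inv().apply(T[:3,3]-s['ee_pos']),1),np.round(Rt.as_matrix().T@T[:3,:3],2).tolist(),c['camera_matrix'][0])
print(intool(np.array([480,75,330])-s['ee_pos']))
```

```text
[ 7.060e+01  1.000e-01 -1.424e+02] [[-0.0, -0.96, -0.28], [1.0, -0.0, -0.0], [-0.0, -0.28, 0.96]] [301.07052584   0.         276.97141536]
[-410.64799992 -240.00389501  -99.03632866]
```

The manual's scale: shifts go in shares of 750 mm and turns go in shares of pi rad. Converting my numbers, -200 mm is -0.2667, -158 mm is -0.2107, -0.36 rad is -0.1146.

Call:
shift_gripper([
  {"aperture":85, "sx":-0.04, "sy":-0.0267, "sz":-0.08},
  {"aperture":85, "sx":-0.1, "sy":-0.06, "sz":-0.132, "drz":-0.0318},
  {"aperture":85, "sx":-0.156, "sy":-0.0907, "sz":-0.132, "drz":-0.0637},
  {"aperture":85, "sx":-0.2107, "sy":-0.1227, "sz":-0.132, "drz":-0.0955},
  {"aperture":85, "sx":-0.2667, "sy":-0.156, "sz":-0.132, "drz":-0.1146},
])

```text
time: 0.6
ee_pos: [324.0, 288.2, 330.4]
eef_rot: [0.07, 3.139, 0.002]
force: [1.4, 0.2, 0.3]
opening: 85.0
grip_force: 0.0
```

Call:
shift_gripper([
  {"aperture":85, "sx":-0.056, "sy":-0.032},
  {"aperture":85, "sx":-0.112, "sy":-0.064},
  {"aperture":85, "sx":-0.168, "sy":-0.096},
  {"aperture":85, "sx":-0.224, "sy":-0.128},
  {"aperture":85, "sx":-0.28, "sy":-0.16},
])

```text
time: 1.1
ee_pos: [528.2, 157.7, 329.2]
eef_rot: [-0.077, -3.14, -0.0]
force: [0.4, 0.1, 0.7]
opening: 85.3
grip_force: 0.0
```

```bash
python3 -c "
from h import *
print(arm.get_state()['ee_pos'],arm.get_state()['qpos'])"
```

```text
[528.21695062 157.74303863 329.17140911] [2.90084767e-01 3.32437133e-01 3.81227851e-01 1.62023823e+00
 2.13374681e-04 3.39265124e-01]
```

Converted, -85 mm is -0.1133, 50 mm is 0.0667.

Call:
shift_gripper([
  {"aperture":85, "sx":0.0333, "sy":-0.056},
  {"aperture":85, "sx":0.0667, "sy":-0.1133},
  {"aperture":85, "sx":0.0667, "sy":-0.1133},
  {"aperture":85, "sx":0.0667, "sy":-0.1133},
])

```text
time: 1.5
ee_pos: [472.5, 75.8, 329.3]
eef_rot: [-0.08, -3.14, -0.0]
force: [-0.2, 1.1, -0.2]
opening: 84.8
grip_force: 0.0
```

Run:
```python
from h import *
import pickle
s=arm.get_state();c=cams.calibration('wrist');f=cams.grab_frame('wrist');cv2.imwrite('pics/w0.png',f);pickle.dump((s,c),open('w0.pkl','wb'))
print(s['ee_pos'])
```

```text
[472.52117995  75.82864892 329.31187523]
```

View pics/w0.png

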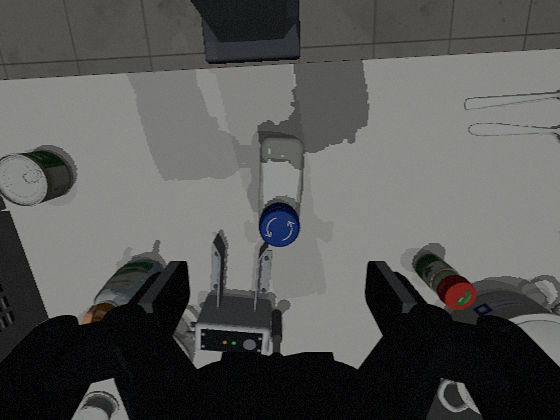

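The wrist view is upside down, with image-down being world +x. The jug's tail is at (282,140) and its cap at (280,226). The bay cheek tips are at (219,236) and (266,245), and the housing's front top edge is around y≈295–300. I'll take one enlarged crop for exact points.

Run:
```python
from h import *
f=cv2.imread('pics/w0.png');g=cv2.resize(f[130:360,190:310],None,fx=5,fy=2.6,interpolation=cv2.INTER_CUBIC)
g=cv2.convertScaleAbs(g,alpha=1.5)
cv2.imwrite('pics/c1.png',g)
```

```text
(no output)
```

View pics/c1.png

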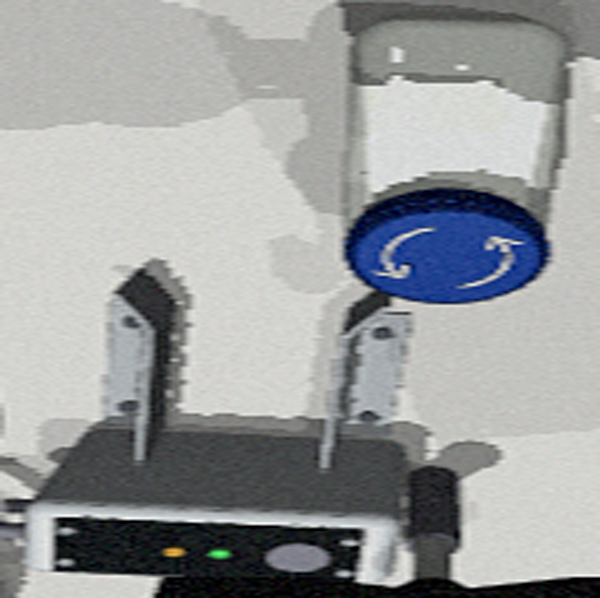

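Run:
```python
from h import *
import pickle
s,c=pickle.load(open('w0.pkl','rb'));ct=cams.calibration('top')
f=cv2.imread('pics/w0.png')
W=lambda x,y:(x/5+190,y/2.6+130)
T=lambda x,y:(x/4+220,y/4+115)
def sh(n,P,Q,z):
    for nm,cc,p in(('w',c,P),('t',ct,Q)):
        if p: r=plane(cc,p,z);print(n,nm,np.round(r[:,:2],1).tolist(),'angle',np.round(np.arctan2(*(r[1]-r[0])[[1,0]]),3),'mid',np.round(r.mean(0)[:2],1)) if len(r)>1 else print(n,nm,r.round(1))
sh('housing front top',[W(30,512),W(398,522)],[T(228,125),T(385,142)],86)
sh('housing front bottom',[W(105,418),W(425,428)],None,0)
sh('cheek L(-y) top',[W(152,330),W(139,462)],[T(327,285),T(345,172)],45)
sh('cheek R(+y) top',[W(347,335),W(326,465)],[T(242,275),T(256,165)],45)
sh('lip tips top',[W(118,293),W(388,312)],None,45)
sh('jug side -y/tail',[W(350,190),W(356,50)],[T(230,440),T(222,520)],92)
sh('jug side +y/tail',[W(556,150),W(566,60)],[T(150,415),T(140,525)],92)
sh('jug tail end',[W(460,18)],[T(178,540)],97)
m=cv2.inRange(cv2.cvtColor(f,cv2.COLOR_BGR2HSV),(108,150,60),(130,255,255))
k=blob(m,(240,190,320,260));print(cv2.fitEllipse(k),plane(c,[W(448,250)],146))
# colours of marks
```

```text
housing front top w [[692.0, -58.3], [704.7, 52.1]] angle 1.456 mid [698.4  -3.1]
housing front top t [[699.4, 46.2], [686.2, -61.9]] angle -1.692 mid [692.8  -7.9]
housing front bottom w [[683.1, -52.7], [696.8, 60.2]] angle 1.45 mid [689.9   3.8]
cheek L(-y) top w [[598.0, -18.8], [688.0, -32.6]] angle -0.152 mid [643.  -25.7]
cheek L(-y) top t [[592.7, -21.8], [673.3, -35.5]] angle -0.169 mid [633.  -28.7]
cheek R(+y) top w [[604.4, 41.3], [693.4, 28.3]] angle -0.145 mid [648.9  34.8]
cheek R(+y) top t [[600.5, 38.1], [679.1, 27.5]] angle -0.134 mid [639.8  32.8]
lip tips top w [[573.8, -26.7], [590.2, 54.9]] angle 1.372 mid [582.   14.1]
jug side -y/tail w [[502.6, 51.7], [433.7, 57.9]] angle 3.052 mid [468.2  54.8]
jug side -y/tail t [[481.4, 46.3], [427.4, 52.1]] angle 3.034 mid [454.4  49.2]
jug side +y/tail w [[485.0, 106.0], [441.2, 109.8]] angle 3.055 mid [463.1 107.9]
jug side +y/tail t [[498.9, 100.5], [424.5, 107.6]] angle 3.047 mid [461.7 104. ]
jug tail end w [[420.   84.3  97. ]]
jug tail end t [[414.1  81.7  97. ]]
((278.927978515625, 228.12269592285156), (34.225738525390625, 36.84757614135742), 86.97099304199219) [[516.82280391  76.16279284 146.        ]]
```

Wrist and top views agree to a few mm:
- **Jug:** cap at about (516.5,75.5), yaw −0.087, grip point about (442,82).
- **Dock:** origin at about (629,6), yaw about −0.13.

Now I'll descend onto the jug's handle end and grip.

Converted, 170 mm is 0.2267, 120 mm is 0.16, 0.036 rad is 0.0115.

Call:
shift_gripper([
  {"aperture":85, "sx":0.0413, "sy":0.0067, "sz":0.0267, "drz":0.0115},
  {"aperture":85, "sx":0.0413, "sy":0.0067, "sz":0.0933, "drz":0.0115},
  {"aperture":85, "sx":0.0413, "sy":0.0067, "sz":0.16, "drz":0.0115},
  {"aperture":85, "sx":0.0413, "sy":0.0067, "sz":0.2267, "drz":0.0115},
  {"aperture":85, "sx":0.0413, "sy":0.0067, "sz":0.2267, "drz":0.0115},
])

```text
time: 2.05
ee_pos: [435.7, 83.3, 153.0]
eef_rot: [-0.129, -3.124, 0.005]
force: [-1.1, -0.9, -0.2]
opening: 84.9
grip_force: 0.0
```

Call:
shift_gripper([
  {"aperture":85, "sz":0.0667},
  {"aperture":85, "sz":0.1133},
  {"aperture":85, "sz":0.1373},
  {"aperture":85, "sz":0.1373},
  {"aperture":85, "sz":0.1373},
])

```text
time: 2.55
ee_pos: [444.5, 84.3, 58.7]
eef_rot: [0.131, 3.136, 0.001]
force: [-0.1, -0.4, 0.8]
opening: 85.0
grip_force: 0.0
```

Converted, -2 mm is -0.0027, 1 mm is 0.0013.

Call:
shift_gripper([
  {"aperture":85, "sx":0.0027, "sy":-0.0027, "sz":0.0013},
  {"aperture":50, "sx":0.0027, "sy":-0.0027, "sz":0.0013},
  {"aperture":45, "sx":0.0027, "sy":-0.0027, "sz":0.0013},
  {"aperture":45, "sx":0.0027, "sy":-0.0027, "sz":0.0013},
  {"aperture":45, "sx":0.0027, "sy":-0.0027, "sz":0.0013},
])

```text
time: 3.05
ee_pos: [440.9, 81.9, 56.8]
eef_rot: [0.133, 3.137, 0.002]
force: [-1.1, 1.1, 6.4]
opening: 53.0
grip_force: 64.5
```

Call:
shift_gripper([
  {"aperture":45},
  {"aperture":45},
  {"aperture":45},
])

```text
time: 3.35
ee_pos: [440.9, 81.9, 56.9]
eef_rot: [0.133, 3.136, 0.002]
force: [-1.9, 0.9, 7.0]
opening: 53.6
grip_force: 64.5
```

Run:
```python
from h import *
s=arm.get_state();print(s['ee_pos'],s['qpos'],s['grip_force'],s['opening'])
c=cams.calibration('wrist');f=cams.grab_frame('wrist');cv2.imwrite('pics/w1.png',f)
```

```text
[440.93553759  81.88411972  56.86479558] [ 1.83278865e-01  3.00998259e-01 -4.12308463e-01  8.54992185e-01
  4.94861965e-04  2.67946800e-01] 64.47770744562149 53.610327977674636
```

View pics/w1.png

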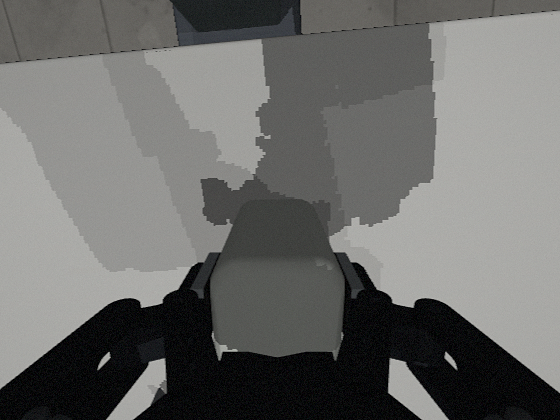

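The wrist view shows the jug's handle end centred between the pads, from (211,335) to (343,335). Now I'll slide it sideways to the line of the bay, staying in front of the lips.

Converted, -51.5 mm is -0.0687, -46 mm is -0.0613, 0.045 rad is 0.0143.

Call:
shift_gripper([
  {"aperture":45, "sx":-0.004, "sy":-0.0133, "drz":0.0032},
  {"aperture":45, "sx":-0.008, "sy":-0.0293, "drz":0.0064},
  {"aperture":45, "sx":-0.012, "sy":-0.0453, "drz":0.0095},
  {"aperture":45, "sx":-0.016, "sy":-0.0613, "drz":0.0127},
  {"aperture":45, "sx":-0.0173, "sy":-0.0687, "drz":0.0143},
])

```text
time: 3.9
ee_pos: [450.0, 30.1, 56.9]
eef_rot: [0.203, 3.132, 0.007]
force: [0.1, 6.0, 7.0]
opening: 53.0
grip_force: 64.5
```

Call:
shift_gripper([
  {"aperture":45},
  {"aperture":45},
])

```text
time: 4.1
ee_pos: [450.1, 29.5, 56.9]
eef_rot: [0.204, 3.132, 0.003]
force: [0.2, 2.0, 5.6]
opening: 53.3
grip_force: 64.3
```

Run:
```python
from h import *
s=arm.get_state();print(s['ee_pos'],s['eef_rot'],s['force'])
f=cams.grab_frame('top');cv2.imwrite('pics/t1.png',f)
g=cv2.convertScaleAbs(cv2.resize(f[125:255,235:335],None,fx=4.5,fy=4.5,interpolation=cv2.INTER_CUBIC),alpha=1.4);cv2.imwrite('pics/t1c.png',g)
```

```text
[450.13341351  29.51397349  56.85637671] [2.03861963e-01 3.13167765e+00 2.66557606e-03] [0.19532846 2.00368055 5.64156064]
```

View pics/t1c.png

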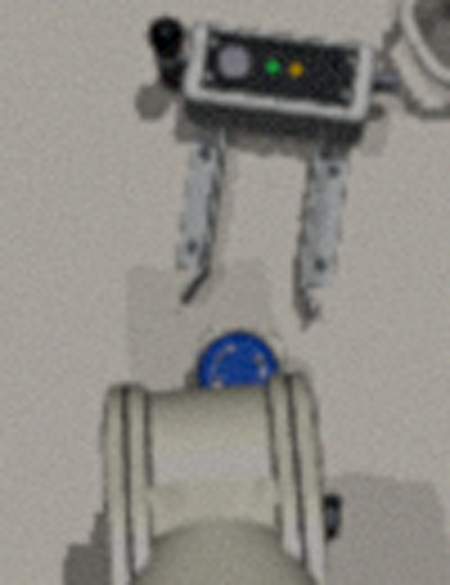

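The cap is at crop (238,370), pointing between the cheek tips at (185,300) and (310,325), so the jug is in line with the bay. I'll insert in steps and watch the forces.

Converted, -50 mm is -0.0667, -40 mm is -0.0533.

Call:
shift_gripper([
  {"aperture":45, "sx":-0.0133},
  {"aperture":45, "sx":-0.0267},
  {"aperture":45, "sx":-0.04},
  {"aperture":45, "sx":-0.0533},
  {"aperture":45, "sx":-0.0667},
])

```text
time: 4.65
ee_pos: [496.1, 23.0, 56.8]
eef_rot: [-0.203, -3.131, -0.002]
force: [-10.1, 1.1, 14.3]
opening: 53.0
grip_force: 65.5
```

Call:
shift_gripper([
  {"aperture":45, "sx":-0.0107},
  {"aperture":45, "sx":-0.0213},
  {"aperture":45, "sx":-0.0213},
])

```text
time: 4.95
ee_pos: [514.1, 20.7, 56.8]
eef_rot: [0.204, 3.135, 0.001]
force: [-3.3, 0.2, 9.5]
opening: 53.3
grip_force: 64.7
```

```bash
python3 -c "
from h import *
s=arm.get_state();print(s['torque'],s['ee_pos'],s['opening'])"
```

```text
[0.31146001 0.61938615 0.06204995] [514.14857283  20.68076137  56.82582698] 53.30001662561275
```

Converted, -40 mm is -0.0533, -32 mm is -0.0427.

Call:
shift_gripper([
  {"aperture":45, "sx":-0.0107},
  {"aperture":45, "sx":-0.0213},
  {"aperture":45, "sx":-0.032},
  {"aperture":45, "sx":-0.0427},
  {"aperture":45, "sx":-0.0533},
])

```text
time: 5.45
ee_pos: [551.9, 15.7, 56.8]
eef_rot: [-0.203, -3.132, -0.001]
force: [-8.2, 1.0, 11.0]
opening: 53.5
grip_force: 65.2
```

Call:
shift_gripper([
  {"aperture":45, "sx":-0.008},
  {"aperture":45, "sx":-0.016},
  {"aperture":45, "sx":-0.016},
])

```text
time: 5.75
ee_pos: [565.3, 14.0, 56.9]
eef_rot: [-0.203, -3.134, -0.001]
force: [-4.3, -0.3, 8.5]
opening: 53.2
grip_force: 64.8
```

```bash
python3 -c "
from h import *
s=arm.get_state();print(s['torque'],s['ee_pos'],s['opening'])"
```

```text
[0.29028142 0.68137776 0.09065802] [565.29102052  14.03097665  56.85454666] 53.196694312924386
```

Not touching yet. I'll go on in smaller steps until it meets the stop.

Converted, -15 mm is -0.02, -12 mm is -0.016.

Call:
shift_gripper([
  {"aperture":45, "sx":-0.0053},
  {"aperture":45, "sx":-0.0107},
  {"aperture":45, "sx":-0.016},
  {"aperture":45, "sx":-0.02},
  {"aperture":45, "sx":-0.02},
])

```text
time: 6.25
ee_pos: [579.4, 12.2, 56.9]
eef_rot: [-0.203, -3.133, -0.001]
force: [-6.4, 0.8, 9.0]
opening: 53.3
grip_force: 65.1
```

Call:
shift_gripper([
  {"aperture":45, "sx":-0.0027},
  {"aperture":45, "sx":-0.0053},
  {"aperture":45, "sx":-0.008},
  {"aperture":45, "sx":-0.008},
])

```text
time: 6.65
ee_pos: [585.0, 11.4, 56.8]
eef_rot: [-0.203, -3.133, -0.001]
force: [-7.8, 0.8, 9.3]
opening: 53.6
grip_force: 65.0
```

Call:
shift_gripper([
  {"aperture":45, "sx":-0.0027},
  {"aperture":45, "sx":-0.0053},
  {"aperture":45, "sx":-0.0053},
])

```text
time: 6.95
ee_pos: [586.1, 11.3, 56.8]
eef_rot: [-0.203, -3.127, -0.001]
force: [-14.6, 2.4, 15.4]
opening: 53.1
grip_force: 65.6
```

Converted, -4 mm is -0.0053, -2 mm is -0.0027.

Call:
shift_gripper([
  {"aperture":45, "sx":-0.0027},
  {"aperture":45, "sx":-0.0053},
  {"aperture":45, "sx":-0.0053},
])

```text
time: 7.25
ee_pos: [586.1, 11.3, 56.7]
eef_rot: [-0.201, -3.12, -0.002]
force: [-23.9, 3.5, 22.7]
opening: 53.5
grip_force: 66.8
```

The force climbs with no further motion, and the TCP is at x≈586 against about 588 predicted, so the jug is on the back stop. I'll relax the push, release and rise.

Converted, 5 mm is 0.0067, 3 mm is 0.004.

Call:
shift_gripper([
  {"aperture":45, "sx":0.004},
  {"aperture":45, "sx":0.0067},
  {"aperture":45, "sx":0.0067},
  {"aperture":85, "sx":0.0067},
  {"aperture":85, "sx":0.0067},
])

```text
time: 7.75
ee_pos: [589.6, 10.6, 55.7]
eef_rot: [0.204, 3.134, -0.0]
force: [-1.0, 0.5, 0.5]
opening: 79.9
grip_force: 0.0
```

Call:
shift_gripper([
  {"aperture":85},
  {"aperture":85},
  {"aperture":85, "sz":-0.0533},
  {"aperture":85, "sz":-0.1067},
  {"aperture":85, "sz":-0.16},
])

```text
time: 8.25
ee_pos: [589.1, 10.6, 176.3]
eef_rot: [-0.204, -3.134, 0.0]
force: [1.7, -0.0, -0.0]
opening: 85.0
grip_force: 0.0
```

Call:
shift_gripper([
  {"aperture":85, "sx":0.04, "sz":-0.0533},
  {"aperture":85, "sx":0.08, "sz":-0.1067},
  {"aperture":85, "sx":0.08, "sz":-0.1067},
  {"aperture":85, "sx":0.08, "sz":-0.1067},
])

```text
time: 8.65
ee_pos: [530.5, 18.5, 257.1]
eef_rot: [0.203, 3.131, 0.0]
force: [0.5, 0.1, -1.1]
opening: 85.3
grip_force: 0.0
```

```bash
python3 - <<'E'
from h import *
import pickle
s=arm.get_state();c=cams.calibration('wrist');f=cams.grab_frame('wrist');cv2.imwrite('pics/w2.png',f);pickle.dump((s,c),open('w2.pkl','wb'))
t=cams.grab_frame('top');cv2.imwrite('pics/t2.png',t)
print(s['ee_pos'],s['eef_rot'],s['qpos'],s['force'])
try:
    k=blob(blue(f));e=cv2.fitEllipse(k);print(e,plane(c,[e[0]],146))
except Exception as x: print(x)
g=cv2.resize(f[100:400,130:430],None,fx=2,fy=2,interpolation=cv2.INTER_CUBIC);cv2.imwrite('pics/w2c.png',cv2.convertScaleAbs(g,alpha=1.4))
E
```

```text
[530.50745477  18.51115219 257.13754133] [2.03220366e-01 3.13106325e+00 4.49015852e-04] [ 3.49407340e-02  2.90148841e-01  1.38174330e-01  1.41487157e+00
 -1.07725816e-04  1.64567876e-01] [ 0.47373735  0.12184192 -1.12231435]
((277.07757568359375, 334.5807800292969), (34.487831115722656, 42.459381103515625), 89.79012298583984) [[663.95135572   0.81925394 146.        ]]
```

View pics/w2c.png

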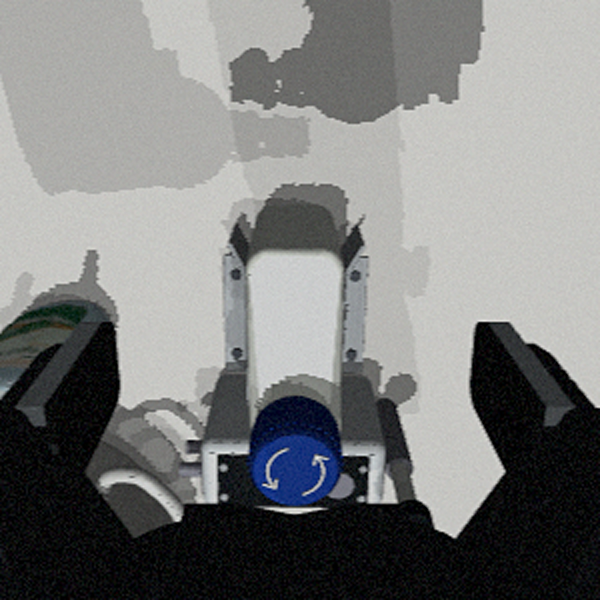

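The jug sits between the cheeks with its front under the housing edge, and its tail at crop (295,225) is between the lips. The cap top is at crop (296,470). I'll combine the wrist and top views for the cap centre.

Run:
```python
from h import *
import pickle
s,c=pickle.load(open('w2.pkl','rb'));ct=cams.calibration('top')
t=cv2.imread('pics/t2.png');k=blob(blue(t),(270,130,330,200));e=cv2.fitEllipse(k);print(e,plane(ct,[e[0]],146),cv2.contourArea(k))
f=cv2.imread('pics/w2.png');h=cv2.cvtColor(f,cv2.COLOR_BGR2HSV)
m=cv2.inRange(h,(105,120,115),(130,255,255))
m=cv2.morphologyEx(m,cv2.MORPH_CLOSE,np.ones((9,9)))
k=blob(m);e2=cv2.fitEllipse(cv2.convexHull(k));print(e2,cv2.boundingRect(k),plane(c,[e2[0]],146))
print(tri(c,[e2[0]],ct,[e[0]]))
# housing front top in top view vs jug; tail end
b=cv2.boundingRect(k);print(plane(c,[(b[0],e2[0][1]),(b[0]+b[2],e2[0][1])],146))
q=R.from_rotvec(s['eef_rot']).inv().apply(np.array([662.,1.2,117])-s['ee_pos']);print(q)
```

```text
Traceback (most recent call last):
cv2.error: OpenCV(4.12.0) /io/opencv/modules/imgproc/src/shapedescr.cpp:361: error: (-201:Incorrect size of input array) There should be at least 5 points to fit the ellipse in function 'fitEllipseNoDirect'
```

Run:
```python
from h import *
import pickle
s,c=pickle.load(open('w2.pkl','rb'));cs=cams.calibration('side')
f=cv2.imread('pics/w2.png');h=cv2.cvtColor(f,cv2.COLOR_BGR2HSV)
m=cv2.inRange(h,(105,120,115),(130,255,255))
m=cv2.morphologyEx(m,cv2.MORPH_CLOSE,np.ones((9,9)))
k=blob(m);e2=cv2.fitEllipse(cv2.convexHull(k));print(e2,cv2.boundingRect(k),plane(c,[e2[0]],146))
b=cv2.boundingRect(k);print(plane(c,[(b[0],e2[0][1]),(b[0]+b[2],e2[0][1])],146))
t=cams.grab_frame('side');cv2.imwrite('pics/s2.png',t)
p=proj(cs,[662,1,131])[0];print('expect side',p)
x,y=p.astype(int)
try:
  k=blob(blue(t),(x-30,y-30,x+30,y+30));a=cen(k);print(a,cv2.boundingRect(k),plane(cs,[a],131))
except Exception as x: print(x)
print(R.from_rotvec(s['eef_rot']).inv().apply(np.array([662.,1.2,117])-s['ee_pos']))
```

```text
Traceback (most recent call last):
  File "h.py", line 20, in blob
    return max(cs,key=cv2.contourArea)
ValueError: max() iterable argument is empty
```

The side threshold failed, but the earlier ellipse fit was on the cap's top face only, giving (664,0.8). The gripper-based estimate is (661.4,1.4), so I'll use (662.7,1.1): advance 133 mm, then descend 142 mm.

Call:
shift_gripper([
  {"aperture":85, "sx":-0.06},
  {"aperture":85, "sx":-0.12},
  {"aperture":85, "sx":-0.1773},
  {"aperture":85, "sx":-0.1773, "sz":0.0267},
  {"aperture":85, "sx":-0.1773, "sz":0.0667},
])

```text
time: 9.25
ee_pos: [664.5, 0.8, 202.0]
eef_rot: [-0.205, -3.134, 0.0]
force: [-0.2, -1.1, 0.4]
opening: 85.1
grip_force: 0.0
```

Call:
shift_gripper([
  {"aperture":85, "sz":0.0467},
  {"aperture":85, "sz":0.0867},
  {"aperture":85, "sz":0.12},
  {"aperture":85, "sz":0.12},
])

```text
time: 9.65
ee_pos: [657.6, 1.0, 107.8]
eef_rot: [-0.203, -3.121, 0.001]
force: [-0.6, -1.5, -0.2]
opening: 84.8
grip_force: 0.0
```

Run:
```python
from h import *
s=arm.get_state();c=cams.calibration('wrist');f=cams.grab_frame('wrist');cv2.imwrite('pics/w3.png',f)
t=cams.grab_frame('side');cv2.imwrite('pics/s3.png',t)
print(s['ee_pos'],s['eef_rot'],s['qpos'],s['force'])
cs=cams.calibration('side');print(proj(cs,[[662.7,1.1,131],s['ee_pos']]))
k=blob(blue(t),(280,150,380,260));print(cv2.boundingRect(k))
x,y=proj(cs,[662.7,1.1,131])[0].astype(int)
g=cv2.resize(t[y-60:y+60,x-75:x+75],None,fx=4,fy=4,interpolation=cv2.INTER_CUBIC)
cv2.imwrite('pics/s3c.png',cv2.convertScaleAbs(g,alpha=1.3))
```

```text
[657.61893834   1.04558134 107.77233138] [-2.03286794e-01 -3.12140557e+00  1.48177418e-03] [ 1.60902967e-03  6.34186880e-01  2.87560603e-01  1.23777705e+00
 -4.13441462e-05  1.31678990e-01] [-0.57760388 -1.51300856 -0.23878861]
[[320.59206017 192.43988014]
 [318.42353785 200.48495961]]
(314, 186, 12, 17)
```

View pics/s3c.png

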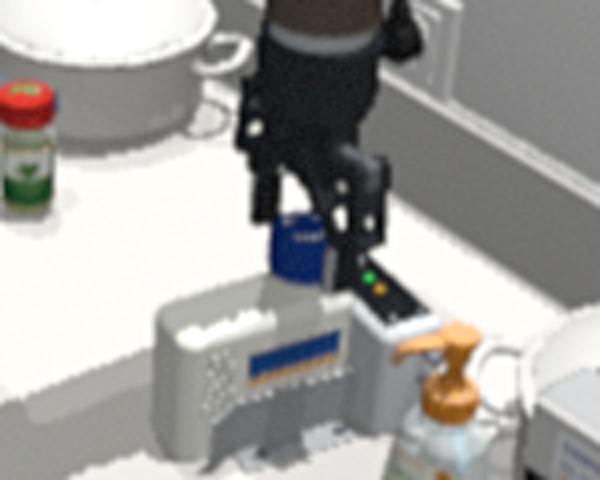

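The side view shows the fingers astride the blue cap and the jug standing upright in the bay. I'll let the arm settle before closing.

Call:
shift_gripper([
  {"aperture":85},
  {"aperture":85},
  {"aperture":85},
])

```text
time: 10.05
ee_pos: [662.7, 1.2, 117.2]
eef_rot: [0.204, 3.132, 0.0]
force: [0.0, -0.2, 0.2]
opening: 84.8
grip_force: 0.0
```

Converted, 1 mm is 0.0013.

Call:
shift_gripper([
  {"aperture":60, "sz":0.0013},
  {"aperture":40, "sz":0.0013},
  {"aperture":40, "sz":0.0013},
  {"aperture":40, "sz":0.0013},
  {"aperture":40, "sz":0.0013},
])

```text
time: 10.55
ee_pos: [661.8, 1.4, 115.1]
eef_rot: [0.203, 3.135, 0.0]
force: [-0.3, 0.7, 2.5]
opening: 46.8
grip_force: 61.0
```

Call:
shift_gripper([
  {"aperture":40, "sz":0.0013},
  {"aperture":40, "sz":0.0027},
  {"aperture":40, "sz":0.004},
  {"aperture":40, "sz":0.004},
])

```text
time: 10.95
ee_pos: [661.9, 1.4, 112.1]
eef_rot: [0.204, 3.134, 0.0]
force: [-1.3, 1.3, 6.9]
opening: 47.0
grip_force: 61.3
```

Call:
shift_gripper([
  {"aperture":40, "sz":0.0013},
  {"aperture":40, "sz":0.0027},
  {"aperture":40, "sz":0.0027},
])

```text
time: 11.25
ee_pos: [661.9, 1.4, 110.6]
eef_rot: [0.203, 3.134, 0.0]
force: [-2.8, 0.6, 7.6]
opening: 47.2
grip_force: 61.5
```

Converted, 2 mm is 0.0027, 1 mm is 0.0013.

Call:
shift_gripper([
  {"aperture":40, "sz":0.0013},
  {"aperture":40, "sz":0.0027},
  {"aperture":40, "sz":0.0027},
])

```text
time: 11.55
ee_pos: [661.9, 1.4, 109.1]
eef_rot: [0.203, 3.134, 0.001]
force: [-4.1, 0.3, 10.5]
opening: 46.6
grip_force: 61.7
```

Call:
shift_gripper([
  {"aperture":40, "sz":0.0007},
  {"aperture":40, "sz":0.0013},
  {"aperture":40, "sz":0.0013},
])

```text
time: 11.85
ee_pos: [662.0, 1.4, 108.4]
eef_rot: [0.203, 3.133, 0.001]
force: [-5.0, 0.5, 11.1]
opening: 47.1
grip_force: 61.8
```

Converted, -0.5 rad is -0.1592.

Call:
shift_gripper([
  {"aperture":40, "drz":-0.0318},
  {"aperture":40, "drz":-0.0637},
  {"aperture":40, "drz":-0.0955},
  {"aperture":40, "drz":-0.1273},
  {"aperture":40, "drz":-0.1592},
])

```text
time: 12.35
ee_pos: [663.6, 1.0, 109.0]
eef_rot: [-0.583, 3.082, -0.002]
force: [0.1, 0.4, 10.9]
opening: 46.9
grip_force: 61.9
```

```bash
python3 -c "
from h import *
print(arm.get_state()['torque'])"
```

```text
[0.05818056 0.28329287 0.02819505]
```

Converted, 0.5 mm is 0.0007, -0.62 rad is -0.1974.

Call:
shift_gripper([
  {"aperture":40, "sz":0.0007, "drz":-0.0382},
  {"aperture":40, "sz":0.0007, "drz":-0.0764},
  {"aperture":40, "sz":0.0007, "drz":-0.1146},
  {"aperture":40, "sz":0.0007, "drz":-0.1528},
  {"aperture":40, "sz":0.0007, "drz":-0.1974},
])

```text
time: 12.85
ee_pos: [663.7, 0.9, 108.7]
eef_rot: [-1.497, 2.757, -0.005]
force: [-0.6, -0.0, 10.1]
opening: 46.3
grip_force: 61.9
```

Call:
shift_gripper([
  {"aperture":40},
  {"aperture":40},
  {"aperture":40},
])

```text
time: 13.15
ee_pos: [663.7, 0.9, 108.7]
eef_rot: [-1.49, 2.761, -0.005]
force: [-0.8, -0.2, 10.3]
opening: 46.9
grip_force: 61.9
```

Call:
shift_gripper([
  {"aperture":40, "sz":-0.004},
  {"aperture":40, "sz":-0.008},
  {"aperture":40, "sz":-0.012},
  {"aperture":40, "sz":-0.016},
  {"aperture":40, "sz":-0.016},
])

```text
time: 13.65
ee_pos: [661.4, 1.1, 117.5]
eef_rot: [1.492, -2.763, -0.001]
force: [1.1, 0.1, -0.3]
opening: 46.8
grip_force: 61.5
```

Force drops to about zero above the closed height, so the cap is free. I'll lift straight up.

Converted, -12 mm is -0.016, -9 mm is -0.012.

Call:
shift_gripper([
  {"aperture":40, "sz":-0.004},
  {"aperture":40, "sz":-0.008},
  {"aperture":40, "sz":-0.012},
  {"aperture":40, "sz":-0.016},
  {"aperture":40, "sz":-0.016},
])

```text
time: 14.15
ee_pos: [661.8, 1.3, 130.7]
eef_rot: [-1.492, 2.764, -0.0]
force: [-0.1, 0.3, -0.2]
opening: 46.9
grip_force: 61.5
```

Call:
shift_gripper([
  {"aperture":40, "sz":-0.0133},
  {"aperture":40, "sz":-0.0267},
  {"aperture":40, "sz":-0.04},
  {"aperture":40, "sz":-0.0533},
  {"aperture":40, "sz":-0.064},
])

```text
time: 14.65
ee_pos: [662.2, 1.3, 179.8]
eef_rot: [-1.492, 2.763, -0.001]
force: [0.2, -1.0, -0.6]
opening: 46.7
grip_force: 61.5
```

Call:
shift_gripper([
  {"aperture":40},
  {"aperture":40},
  {"aperture":40},
])

```text
time: 14.95
ee_pos: [661.4, 1.2, 177.4]
eef_rot: [1.492, -2.763, -0.001]
force: [0.2, -0.2, -0.7]
opening: 46.7
grip_force: 61.5
```

Run:
```python
from h import *
t=cams.grab_frame('side');cv2.imwrite('pics/s4.png',t)
g=cv2.resize(t[125:255,245:395],None,fx=4,fy=4,interpolation=cv2.INTER_CUBIC)
cv2.imwrite('pics/s4c.png',cv2.convertScaleAbs(g,alpha=1.3))
```

```text
(no output)
```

View pics/s4c.png

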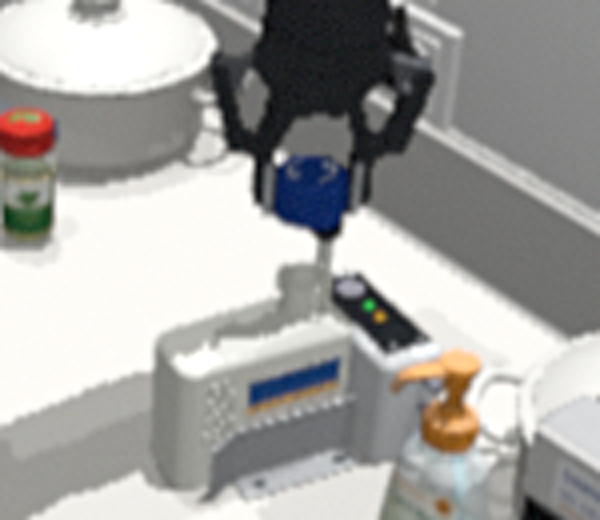

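The cap hangs level in the gripper above the open neck at crop (300,285), and the jug hasn't moved: its tail edge is at crop x≈157 both before and after. I'll raise it the last few mm and hand in.

Converted, -4 mm is -0.0053, -2 mm is -0.0027.

Call:
shift_gripper([
  {"aperture":40, "sz":-0.0027},
  {"aperture":40, "sz":-0.0053},
  {"aperture":40, "sz":-0.0053},
  {"aperture":40, "sz":-0.0053},
])

```text
time: 15.4
ee_pos: [661.9, 1.2, 182.2]
eef_rot: [-1.493, 2.764, -0.0]
force: [-0.7, 0.1, -0.8]
opening: 46.6
grip_force: 61.5
```

```bash
python3 -c "
from station import arm, cams
print(arm.finish_job())"
```

```text
the job is handed in; nothing more can be done
None
```

The job is handed in at 15.4 s: the jug is home and upright in the bay, the cap is off and held level about 5 cm above the open mouth, and I did not touch the tin, soap bottle or spice jar; the hand-in returned no verdict.

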